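# Empty the labeller's tipping catch tray into a tote

## Robot

A 7-joint arm with a two-finger parallel gripper is mounted at the origin on a cart in front of the work surface, level with it; the furniture and walls round the work are solid. World frame = base frame: x ahead of the robot, y to its left, z up, the work surface at z = 0. Lengths are in m, angles in degrees, forces in N, time in s.
With the tool pointing down it reaches from about 0.35 to 0.775 m from the base axis. Payload 3.1 kg.
Tool frame: the origin (TCP) lies midway between the tips of the shut fingers; the grasp point (between the pads) lies 19 mm behind it; z points along the fingers, y is the line along which they close (so a half turn about z gives the same grasp; the last joint's range is limited). The gripper opens to 85 mm and grips with 20 to 120 N. Pads are 22 mm wide; open, the fingers measure 114 mm over their backs; the gripper's body (76 mm by 85 mm) begins 54 mm behind the grasp point. The pads swing forward as they close: fully open they stand 13 mm farther back than shut.
Start: joints at [-67.191, 17.813, 0.802, 86.603, -0.252, 75.585, -1.558], TCP at [0.234, 0.498, 0.231] pointing down, gripper open.
Joint ranges: [-154.91, 154.91], [-16.99, 109.72], [-72.82, 74.43], [7.12, 147.25], [-82.49, 262.49], [11.32, 116.49], [-174.64, 174.64]. Speed limits (degrees/s): [159.86, 159.86, 180, 180, 180, 180, 180].

## Interface

Orientations are given as [roll, pitch, yaw] about the fixed x, y, z axes, in that order (R = Rz(yaw) Ry(pitch) Rx(roll)).
In Python, from station import robot gives the robot as it stands. Calls block until the motion is done:
- robot.move_to(position, orientation): joint-space move of the TCP to a pose.
- robot.line_to(position, orientation=None, velocity=0.15, f_stop=None): straight line of the TCP; orientation=None keeps the orientation; velocity is the mean speed in m/s. With f_stop (N) it stops when the force on the tool has changed by that much, and returns True; else False.
- robot.move_j(angles): joint-space move.
- robot.gripper_to(opening, force=None): opening from 0.0 (shut) to 1.0 (fully open); force is the grip in N (None keeps the last); returns when the fingers have stopped.
- robot.pause(seconds).
- robot.inverse_kinematics(position, orientation): joint angles nearest the present ones, or None.
- robot.sense(): the state.
- robot.grab_frame(name): name is "side" or "top" or "wrist"; returns (picture, depth): 420x560x3 uint8, red, green, blue; 420x560 float32, m along the optical axis (not along the pixel's ray), 0 where there is no reading.
- robot.calibration(name): a dict with "mtx" (3x3 intrinsics, pixels), "extrinsics" (4x4, takes a point from world to camera coordinates); the wrist camera has in their place "T_tool_cam" (4x4, takes a point from camera to tool coordinates, whose origin is the TCP and whose axes are the flange's). Camera axes: x right, y up, looking along -z (the intrinsics and any distortion apply to the point x, -y, -z); pixel columns grow to the right and rows downward; lengths in m; the calibration is good to about 2 mm. A picture is of the moment at which its call begins: read the wrist's pose just before it. calibration takes no time and is no camera call.
A pose or a line that the arm cannot do raises robot.PlanningError and nothing moves.
- robot.close_job(): hands the job in; it is judged then, once.
Trained networks look in the newest picture that a camera, given by its name, has taken for a name from the list of things; names that differ only in an ending like _2 or _b are one class to them, and where a whole thing is asked for, a point or a joint stands for the part that bears it (a point fixed in the world has none). Each returns a list of dicts, best first, with "p" (0 to 1); they miss things now and then, are a little off and sometimes report something else, mostly with a low value. They report only what shows in the picture. A call takes as long as a camera call.
- robot.look_for(query, camera): "point" ([column, row] in pixels, amid what is visible of it).
- robot.tip_of(query, camera): "point" ([column, row] in pixels: a listed point, or the origin of a listed thing).
The state is a dict: "time_s": time; "joint_positions": joint angles; "dq": joint speeds; "joint_torque": joint torques, N m; "tool_pos": TCP position; "eef_rot": TCP orientation; "contact_force": force on the tool from outside, world axes, zero at the start; "torque": the same for the moment, N m; "finger_gap": opening from 0.0 (shut) to 1.0 (fully open); "gripper_force": force on a finger pad.
Only numpy, scipy, OpenCV 4.12 (cv2) and the standard library are available. Lean on these libraries where they do the work, as an engineer would, in place of code of your own. Each camera call takes 0.05 s, during which the arm holds its last target. There are 200 camera calls.

## Task

The carton labeller has finished a batch. Slide the empty tote along the table until it is squarely home against the labeller, under the lip of the catch tray, then lift the tray by its handle and tip it right up so that all three cartons slide into the tote. Let the tray down gently onto its rest and leave the tote where it is; do not touch the cartons with the fingers or move the other things on the table.

Things in the scene. Friction and masses are not known exactly. Their poses are not given: they have to be found in the camera images.
- labeller: fixed grey tabletop carton labeller. Origin on the table top, in the plane of the dock face, below the middle of the tray's width. Its +y is the delivery direction: bed plate, tray and cabinet lie at y < 0, the tote docks at y > 0. Cabinet: x 100 to 215 mm, y -255 to -20 mm, 225 mm high, with a label reel above it to 340 mm
- dock (a point): middle of the dock face, 60 mm above the table, axes as the labeller's. The dock face is the front edges (labeller's y = 0) of two upright 6 mm cheek plates, 67 mm to either side, up to z = 132 mm, and the edge of the 14 mm thick bed plate between them. A tote pushed squarely home touches these edges
- chute (a point): middle of the lower edge of the cabinet's delivery chute, 102 mm wide along y, just beside the tray's cabinet-side wall (labeller's x = 68 mm, z = 157 mm); it slopes up to the cabinet
- pivot (a point): middle of the tray's pivot line, which is level and parallel to the labeller's x axis: y = -10 mm, z = 115 mm in the labeller's frame; axes as the labeller's
- tray (a joint): tilt of the catch tray: 0 = level on its rest, grows as its rear (handle) end is lifted, upper stop 0.95 rad. The tray (0.3 kg) swings freely and falls back by its weight when let go. The cartons begin to slide at 0.45 to 0.65 rad
- tray_bar (a point): middle of the tray's handle: round steel bar 10 mm thick, 100 mm long, parallel to the labeller's x axis, on two arms at its ends, with a 43 mm gap to the tray's end wall. It lies 243 mm behind the pivot and 22 mm above the tray floor: at rest at labeller's y = -253 mm, z = 137 mm. Axes as the tray's. The bar can turn between gripping fingers as the tray tips
- tray_lip (a point): middle of the tray's open lip, on the floor's top face, 50 mm in front of the pivot, at rest 40 mm beyond the dock face at z = 115 mm; it swings down 40 mm into the tote. Tray: sheet steel, 126 mm wide, 245 mm from lip to end wall, side walls 42 mm high
- tote: loose open grey plastic tote, 0.3 to 0.6 kg, empty. Origin under its middle, z up. Box 216 mm (its x) by 186 mm (its y), 75 mm high, walls 4 mm, with a 5 mm thick rim flange standing out 6 mm all round. It starts 60 to 140 mm out from the dock face, roughly parallel to the labeller; squarely home its origin is 99 mm from the dock face
- carton_1_mid (a point): labelled cardboard valve carton, 35 x 34 x 75 mm, about 45 g, lying on its side in the catch tray at the start; this point is the carton's centre, z its long direction
- carton_2_mid (a point): labelled cardboard valve carton, 35 x 34 x 75 mm, about 45 g, lying on its side in the catch tray at the start; this point is the carton's centre, z its long direction
- carton_3_mid (a point): labelled cardboard valve carton, 35 x 34 x 75 mm, about 45 g, lying on its side in the catch tray at the start; this point is the carton's centre, z its long direction
- stamp: small wooden hand stamp, 22 x 50 x 55 mm, standing on its sole; bystander; origin under its middle
- spares_tin: olive-green hinged tin, 76 x 93 x 36 mm, shut; bystander; origin under its middle
- compass: round olive-green pocket compass, 64 x 55 x 20 mm; bystander; origin under its middle
- carton_1: the same carton as point carton_1_mid; origin in the middle of one end face
- carton_2: the same carton as point carton_2_mid; origin in the middle of one end face
- carton_3: the same carton as point carton_3_mid; origin in the middle of one end face

How it is judged (in metres and radians):
On the way, in this order (a step that is already met when the one before it is completed fails the run):
1. the tote is home against the dock face while the tray is still level (x of tote in the frame of labeller between -0.04 and 0.04 m and y of tote in the frame of labeller between 0 and 0.115 m and angle between the y axis of tote and the y axis of labeller, either way round below 0.12 rad and value of joint tray below 0.1 rad), for 0.2 s.
2. the tray is tipped up past 0.75 rad over the docked tote (x of tote in the frame of labeller between -0.04 and 0.04 m and y of tote in the frame of labeller between 0 and 0.115 m and angle between the y axis of tote and the y axis of labeller, either way round below 0.12 rad and value of joint tray above 0.75 rad), for 0.2 s.
At the end, for the whole second after the job is handed in: All three cartons lie at rest inside the tote (their centres within its walls and below its rim); the tote stands flat on the table, still docked: its origin within 115 mm of the dock face, at most 40 mm off to either side, turned less than 0.12 rad; the tray is back on its rest (below 0.08 rad) (x of carton_1_mid in the frame of tote between -0.106 and 0.106 m and y of carton_1_mid in the frame of tote between -0.091 and 0.091 m and z of carton_1_mid in the frame of tote between 0 and 0.075 m and x of carton_2_mid in the frame of tote between -0.106 and 0.106 m and y of carton_2_mid in the frame of tote between -0.091 and 0.091 m and z of carton_2_mid in the frame of tote between 0 and 0.075 m and x of carton_3_mid in the frame of tote between -0.106 and 0.106 m and y of carton_3_mid in the frame of tote between -0.091 and 0.091 m and z of carton_3_mid in the frame of tote between 0 and 0.075 m and x of tote in the frame of labeller between -0.04 and 0.04 m and y of tote in the frame of labeller between 0 and 0.115 m and angle between the y axis of tote and the y axis of labeller, either way round below 0.12 rad and value of joint tray below 0.08 rad and angle between tote's own z axis and vertical below 0.08 rad and height (world z) of tote below 0.01 m and linear speed of tote below 0.03 m/s and linear speed of each of carton_1, carton_2, carton_3 below 0.05 m/s); the robot touches nothing.
It fails at once if a carton is pressed by the fingers (over 2 N) (contact force between any of carton_1, carton_2, carton_3 and the fingers above 2 N).
It fails at once if the tray is dropped or slammed down (falls faster than 3 rad/s) (velocity of joint tray below -3 rad/s).
It fails at once if the tote is tipped by more than 0.35 rad (angle between tote's own z axis and vertical above 0.35 rad).
It fails at once if a bystander (stamp, tin or compass) is moved by more than 30 mm (distance of any of stamp, spares_tin, compass from where it was at the start of the episode above 0.03 m).
It also fails if it takes over 58 s, if anything falls off the work surface, if the arm or the gripper's body presses on something with over 40 N, if the wrist force passes 120 N, or if a joint passes its speed limit or range.

## Working session

There is one attempt and no reset: what is moved stays moved. The work goes in short steps, each a Python script; the robot and the scene stay as the last script left them, time stands still between calls to the robot, and variables do not carry over. Pictures are saved under pics/ and viewed, at most 10 in all, crops included, and the job is handed in when it is done.

```bash
mkdir -p pics; cat > h.py <<'E'
import numpy as np, cv2
from station import robot
def grab(cam,fn=None):
    s=robot.sense() if cam=="wrist" else None
    im,d=robot.grab_frame(cam)
    if fn: cv2.imwrite("pics/"+fn,im[:,:,::-1])
    c=robot.calibration(cam)
    if cam=="wrist": return im,d,c,s
    return im,d,c
def world(c,d,px,depth=None,z=None):
    K=np.array(c["mtx"]);E=np.linalg.inv(np.array(c["extrinsics"]))
    u,v=px
    if depth is None and z is None:
        p=d[max(0,int(v)-2):int(v)+3,max(0,int(u)-2):int(u)+3]; depth=np.median(p[p>0]) if (p>0).any() else np.nan
    r=np.linalg.inv(K)@[u,v,1]; r=np.array([r[0],-r[1],-1.])
    if z is not None:
        w=E[:3,:3]@r; t=(z-E[2,3])/w[2]; return E[:3,3]+t*w
    return E[:3,:3]@(r*depth)+E[:3,3]
E
python3 - <<'E'
from h import *
np.set_printoptions(precision=3,suppress=True)
for cam in("top","side"):
    im,d,c=grab(cam,cam+"0.png"); print(cam,{k:v for k,v in c.items() if k not in("mtx","extrinsics")},np.linalg.inv(c["extrinsics"])[:3,3])
    for q in("labeller","dock","chute","pivot","tray_bar","tray_lip","tote","carton_1_mid","stamp","spares_tin","compass"):
        r=robot.tip_of(q,cam)
        for x in r[:3]: print(q,np.array(x["point"]),round(x["p"],2),world(c,d,x["point"]))
E
```

```text
top {} [0.314 0.014 1.49 ]
labeller [262.9 226.2] 0.95 [0.465 0.045 0.115]
chute [311.  207.3] 0.62 [ 0.512 -0.082  0.153]
pivot [264.9 224.7] 0.59 [0.469 0.04  0.114]
tray_bar [353.8 242.6] 0.69 [ 0.432 -0.219  0.004]
tray_lip [247.3 220.4] 0.76 [0.494 0.094 0.002]
tray_lip [153.5 151.7] 0.43 [0.688 0.37  0.035]
tote [205.7 202.6] 0.9 [0.545 0.218 0.004]
carton_1_mid [328.  234.5] 0.9 [ 0.441 -0.128  0.148]
stamp [265.8 222.8] 0.59 [0.474 0.038 0.114]
stamp [184.  163.9] 0.42 [0.645 0.273 0.072]
spares_tin [153.2 154.2] 0.77 [0.681 0.371 0.034]
compass [408.4 225.7] 0.5 [ 0.482 -0.376  0.021]
side {} [0.403 0.792 0.7  ]
labeller [288.6 256.3] 0.69 [0.47  0.055 0.   ]
dock [279.  230.8] 0.7 [ 0.505 -0.025  0.019]
pivot [288.6 220.2] 0.7 [0.472 0.047 0.115]
tray_bar [316.4 167.7] 0.68 [ 0.414 -0.15   0.155]
tray_bar [168.4 352.7] 0.64 [0.672 0.391 0.036]
tray_bar [319.1 191.1] 0.57 [ 0.402 -0.081  0.122]
tray_lip [280.2 228.9] 0.91 [0.489 0.081 0.113]
tray_lip [284.2 236.4] 0.52 [ 0.489 -0.009  0.013]
tote [250.7 302.7] 0.82 [0.541 0.223 0.004]
carton_1_mid [301.5 180.1] 0.67 [ 0.451 -0.088  0.15 ]
carton_1_mid [302.9 188.6] 0.59 [ 0.445 -0.062  0.14 ]
stamp [191.  321.2] 0.61 [0.659 0.298 0.014]
spares_tin [165.8 353.7] 0.71 [0.676 0.393 0.036]
```

View pics/top0.png

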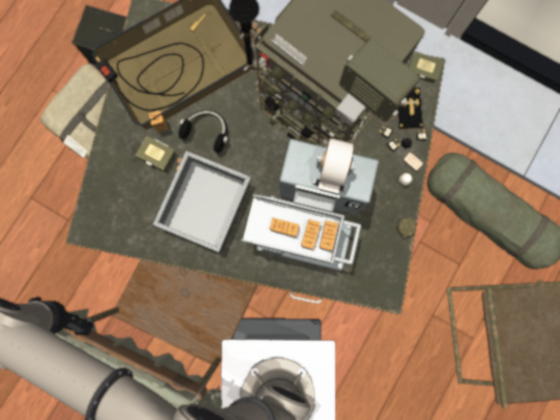

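View pics/side0.png

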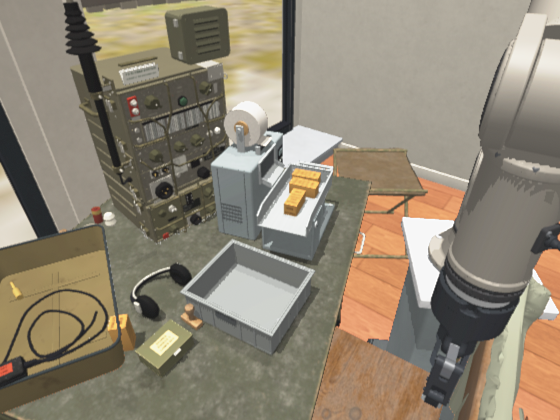

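The top view shows the tote at (204,201), the tray from its lip at (247,222) to its bar at (353,243), the cabinet above it, the stamp by the tote's far corner at (182,162), and the compass at (407,227). Next I'll fit the shapes from depth.

```bash
cat >> h.py <<'E'
def cloud(cam):
    im,d,c=grab(cam)
    K=np.array(c["mtx"]);E=np.linalg.inv(np.array(c["extrinsics"]))
    v,u=np.mgrid[0:d.shape[0],0:d.shape[1]]; m=d>0
    P=np.stack([(u-K[0,2])/K[0,0]*d,-(v-K[1,2])/K[1,1]*d,-d],-1)@E[:3,:3].T+E[:3,3]
    return im,np.where(m[...,None],P,np.nan)
def rect(Q):
    r=cv2.minAreaRect((Q[:,:2]*1000).astype(np.float32)); return r
def tote(cam="top",c0=(0.545,0.218),rad=0.17):
    im,P=cloud(cam); z=P[...,2]
    m=(z>.066)&(z<.084)&(np.hypot(P[...,0]-c0[0],P[...,1]-c0[1])<rad)
    m=m.astype(np.uint8); n,l,st,_=cv2.connectedComponentsWithStats(m,connectivity=8)
    k=1+np.argmax(st[1:,4]); return rect(P[l==k]),P
E
python3 - <<'E'
from h import *
np.set_printoptions(precision=3,suppress=True)
for cam in("top","side"):
    r,P=tote(cam); print(cam,"tote",r); z=P[...,2]
    m=(z>.218)&(z<.235)&(P[...,0]<.72)&(P[...,0]>.4)&(abs(P[...,1]+.1)<.2); print("cab",m.sum(),rect(P[m]))
    m=(z>.148)&(z<.170)&(P[...,0]<.52)&(P[...,0]>.3)&(P[...,1]<.15)&(P[...,1]>-.25); print("walls",m.sum(),rect(P[m]))
    m=(z>.105)&(z<.122)&(P[...,0]<.56)&(P[...,0]>.3)&(P[...,1]<.15)&(P[...,1]>-.3); print("floor",m.sum(),rect(P[m]))
    m=(z>.129)&(z<.148)&(P[...,0]<.52)&(P[...,0]>.3)&(P[...,1]<-.16)&(P[...,1]>-.3); print("bar",m.sum(),rect(P[m]) if m.any() else 0)
    c=robot.calibration(cam)
    for px in [(353,243),(349,261),(359,228),(247,222)]: print(px,world(c,None,px,z=.137)) if cam=="top" else 0
im,d=robot.grab_frame("top")
x=im[180:290,220:380]; cv2.imwrite("pics/crop.png",cv2.resize(x,None,fx=5,fy=5,interpolation=cv2.INTER_CUBIC)[:,:,::-1])
E
```

```text
top tote ((542.220458984375, 218.4532012939453), (199.66444396972656, 228.3949432373047), 68.29171752929688)
cab 2951 ((633.7490844726562, -132.30801391601562), (234.7285919189453, 198.11952209472656), 76.8888168334961)
walls 1155 ((445.2767639160156, -63.65251159667969), (320.3960266113281, 149.4210205078125), 89.97294616699219)
floor 2718 ((465.4895324707031, -60.28852844238281), (292.15478515625, 175.84414672851562), 77.26683807373047)
bar 265 ((443.810302734375, -186.13534545898438), (55.37912368774414, 153.6988983154297), 86.42180633544922)
(353, 243) [ 0.42  -0.196  0.137]
(349, 261) [ 0.372 -0.185  0.137]
(359, 228) [ 0.46  -0.212  0.137]
(247, 222) [0.473 0.088 0.137]
side tote ((541.3865356445312, 219.71173095703125), (201.09523010253906, 228.69825744628906), 68.5169448852539)
cab 1450 ((621.4371337890625, -127.36277770996094), (237.56582641601562, 172.67510986328125), 76.43644714355469)
walls 1056 ((469.2755432128906, -58.71492004394531), (272.31793212890625, 162.0168914794922), 77.27668762207031)
floor 1632 ((473.6365051269531, -35.249755859375), (252.97116088867188, 172.8419647216797), 80.84291076660156)
bar 148 ((443.5413513183594, -183.16502380371094), (50.963253021240234, 153.4486083984375), 86.7589340209961)
```

View pics/crop.png

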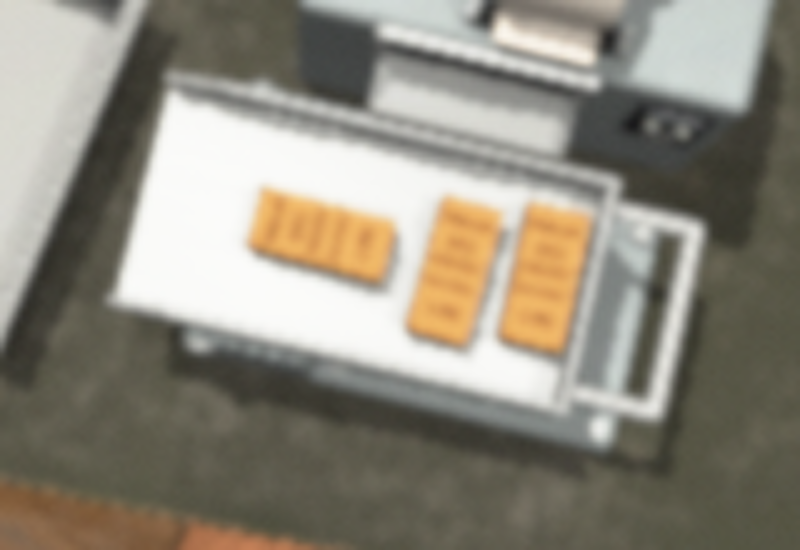

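The crop shows the bar from (360,226) to (351,261.5) in full-frame pixels, with the lip's middle near (248,219). The cabinet gives a labeller yaw of about -13°, and the tote yaw is about -21.6°.

```bash
python3 - <<'E'
from h import *
np.set_printoptions(precision=3,suppress=True)
c=robot.calibration("top")
b1,b2=[world(c,0,p,z=.142) for p in[(359.9,225.9),(350.9,261.5)]]
l=world(c,0,(248.3,218.9),z=.115)
corn=[world(c,0,((x/5)+220,(y/5)+180),z=.157) for x,y in[(615,185),(568,408),(170,78),(115,300)]]
print("bar",b1,b2,np.linalg.norm(b1-b2),"lip",l); m=(b1+b2)/2
v=l-m; print("len",np.hypot(*v[:2]),"ang",np.degrees(np.arctan2(v[1],v[0])),"bar ang",np.degrees(np.arctan2(*(b1-b2)[1::-1])))
print("walls",corn)
r,P=tote("side")
z=P[...,2]; m=(z>.15)&(z<.162)&(P[...,0]<.56)&(P[...,0]>.36)&(P[...,1]<.12)&(P[...,1]>-.25)
y=np.array([np.cos(np.radians(76.9)),np.sin(np.radians(76.9))]);x=np.array([y[1],-y[0]])
Q=P[m][:,:2]; print("walls x hist",np.histogram(Q@x,bins=np.arange(.3,.62,.006)))
# lip edge from side cloud, floor points
m=(z>.110)&(z<.120)&(P[...,0]<.56)&(P[...,0]>.36)&(P[...,1]<.15)&(P[...,1]>-.25)
Q=P[m][:,:2]; print("floor y",np.percentile(Q@y,[95,98,99,99.7]),"x",np.percentile(Q@x,[.5,2,50,98,99.5]))
print(robot.sense()["eef_rot"],robot.sense()["time_s"])
for p,yaw in[((.576,.305,.15),-21.6),((.53,.24,.05),-13),((.42,-.2,.118),-13),((.45,-.1,.3),-13)]:
    for k in(0,180): print(p,yaw+k,robot.inverse_kinematics(p,[180,0,yaw+k]))
E
```

```text
bar [ 0.466 -0.214  0.142] [ 0.371 -0.189  0.142] 0.09810269908069004 lip [0.484 0.085 0.115]
len 0.29437089896551344 ang 77.06014889243194 bar ang -14.679671663625422
walls [array([ 0.487, -0.167,  0.157]), array([ 0.369, -0.141,  0.157]), array([0.541, 0.069, 0.157]), array([0.423, 0.096, 0.157])]
walls x hist (array([  0,   0,   0,   0,   0,   0,   0,   0,   0,   0,   0,   0,   0,
         0,   8, 130,   8,   7,  10,  15,  21,  21,  29,  32,  45,  31,
        40,  36,  22,  14,  18,  10,  16,   7,   6, 139,  22,  56,  24,
         3,   0,   9,  17,   0,   0,   0,   0,   0,   0,   0,   0,   0,
         0]), array([0.3  , 0.306, 0.312, 0.318, 0.324, 0.33 , 0.336, 0.342, 0.348,
       0.354, 0.36 , 0.366, 0.372, 0.378, 0.384, 0.39 , 0.396, 0.402,
       0.408, 0.414, 0.42 , 0.426, 0.432, 0.438, 0.444, 0.45 , 0.456,
       0.462, 0.468, 0.474, 0.48 , 0.486, 0.492, 0.498, 0.504, 0.51 ,
       0.516, 0.522, 0.528, 0.534, 0.54 , 0.546, 0.552, 0.558, 0.564,
       0.57 , 0.576, 0.582, 0.588, 0.594, 0.6  , 0.606, 0.612, 0.618]))
floor y [0.192 0.194 0.194 0.195] x [0.382 0.389 0.457 0.515 0.554]
[179.998   0.002 154.803] 1.4
(0.576, 0.305, 0.15) -21.6 [ -52.224   36.565   38.2     77.049  -22.539   73.964 -124.99 ]
(0.576, 0.305, 0.15) 158.4 [-35.849  32.779  10.374  76.267  -5.902  71.474  43.182]
(0.53, 0.24, 0.05) -13 [ -50.395   34.219   35.044   95.846  -22.601   57.164 -110.563]
(0.53, 0.24, 0.05) 167 [-33.361  30.75   10.241  95.142  -6.396  54.68   56.172]
(0.42, -0.2, 0.118) -13 [-21.726  20.085  56.113 110.385 -19.309  59.561 -60.23 ]
(0.42, -0.2, 0.118) 167 [-21.025  19.748  55.087 110.367 -18.776  59.412 119.231]
(0.45, -0.1, 0.3) -13 [-35.702   6.679  51.745  93.443  -5.286  82.442 -86.449]
(0.45, -0.1, 0.3) 167 [-34.989   6.597  50.893  93.426  -5.16   82.432  93.399]
```

```bash
cat >> h.py <<'E'
PSI=np.radians(-13.0); LX=np.array([np.cos(PSI),np.sin(PSI)]); LY=np.array([-LX[1],LX[0]])
LO=.453*LX+.153*LY
def L(x,y,z): return np.append(LO+x*LX+y*LY,z)
def toL(p): q=np.asarray(p)[:2]-LO; return q@LX,q@LY
E
python3 - <<'E'
from h import *
np.set_printoptions(precision=3,suppress=True)
a=np.radians(68.4); g=np.array([.542,.219])+.094*np.array([np.cos(a),np.sin(a)])
O=[180,0,158.4]
robot.gripper_to(.6,force=40)
robot.move_to(np.append(g,.16),O)
print("stop",robot.line_to(np.append(g,.048),O,velocity=.12,f_stop=12))
robot.gripper_to(0,force=40)
s=robot.sense(); print(s["finger_gap"],s["gripper_force"],s["contact_force"],s["tool_pos"],toL(s["tool_pos"]))
print("stop",robot.line_to(L(.003,.099+.094+.015,.048),[180,0,167],velocity=.08,f_stop=30))
print(robot.sense()["contact_force"])
print("stop",robot.line_to(L(.003,.099+.094-.008,.048),[180,0,167],velocity=.04,f_stop=12))
s=robot.sense(); print(s["contact_force"],s["tool_pos"],toL(s["tool_pos"]),s["time_s"])
grab("side","s1.png")
E
```

```text
stop False
0.11157839278666404 39.56613779067993 [-0.622  0.387  3.546] [0.577 0.306 0.049] (np.float64(0.040195326473778145), np.float64(0.27533211606298064))
stop False
[-0.362  2.358  6.573]
stop True
[1.573 0.371 0.86 ] [0.523 0.234 0.049] (np.float64(0.0038113530354691315), np.float64(0.19293294498941244)) 6.4667
```

View pics/s1.png

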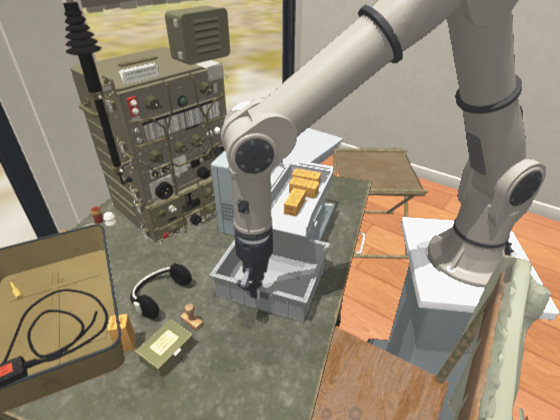

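The tote is home at y≈0.193 for the gripped wall, as predicted. I'll release it and check its pose, then go to the bar.

```bash
python3 - <<'E'
from h import *
np.set_printoptions(precision=3,suppress=True)
robot.gripper_to(.6)
p=np.array(robot.sense()["tool_pos"])
robot.line_to([p[0],p[1],.30],velocity=.25)
robot.gripper_to(.45,force=25)
O=[180,0,167]
robot.move_to(L(0,-.253,.30),O)
r,P=tote("side",c0=L(0,.099,0)[:2]); print("tote",r,toL(np.array(r[0])/1000))
s=robot.sense(); print("time",s["time_s"],s["joint_positions"])
print("stop",robot.line_to(L(0,-.253,.118),O,velocity=.12,f_stop=8))
s=robot.sense(); print(s["contact_force"],toL(s["tool_pos"]),s["tool_pos"])
grab("top","t2.png"); a=cv2.imread("pics/t2.png"); im,d=robot.grab_frame("side")
cv2.imwrite("pics/b2.png",np.hstack([cv2.resize(a[170:290,220:400],(450,300)),cv2.resize(im[100:260,220:420,::-1],(350,300))]))
E
```

```text
tote ((495.1226806640625, 116.69766235351562), (256.2060241699219, 229.14028930664062), 76.85639953613281) (np.float64(0.0031814562493941924), np.float64(0.07208507787262217))
time 10.1167 [ -4.337   5.962  30.591  92.529  -3.078  82.352 103.704]
stop False
[-0.299  0.313 -0.042] (np.float64(0.0006180694288830318), np.float64(-0.2531185461985545)) [ 0.419 -0.2    0.119]
```

View pics/b2.png

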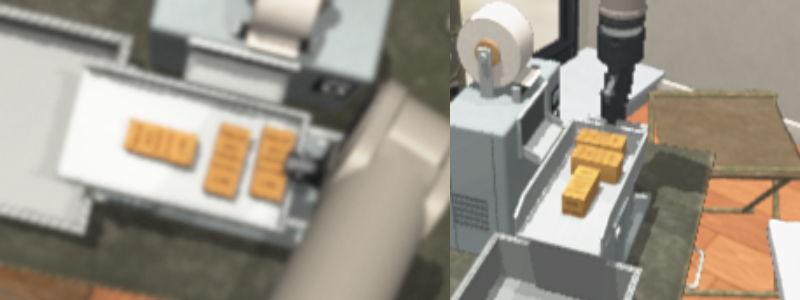

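The tote is squarely home (x = 3 mm, square, front rim at y≈0.200 against 0.198 expected) and the fingers are at the bar. Next: close, check, tip.

```bash
cat >> h.py <<'E'
def bar(t,x=0.0006):
    a=t+np.arctan2(.022,.243); r=np.hypot(.243,.022)
    return L(x,-.010-r*np.cos(a),.115+r*np.sin(a)-.019)
def tilt_now():
    p=robot.sense()["tool_pos"]; y=toL(p)[1]+.010; z=p[2]+.019-.115
    return np.arctan2(z,-y)-np.arctan2(.022,.243)
E
python3 - <<'E'
from h import *
np.set_printoptions(precision=3,suppress=True)
robot.gripper_to(0,force=25)
s=robot.sense(); print(s["finger_gap"],s["gripper_force"],s["contact_force"],toL(s["tool_pos"]))
if s["gripper_force"]<5: raise SystemExit("no grip")
for t in (.12,.25,.38,.5,.6,.7,.8,.88):
    st=robot.line_to(bar(t),velocity=.08,f_stop=40); s=robot.sense(); print(t,st,tilt_now(),s["contact_force"],s["finger_gap"])
    if st: break
robot.pause(1.0)
print(robot.sense()["time_s"])
grab("side","s3.png")
E
```

```text
0.10752704030526092 24.35194194316864 [-0.129 -0.233  0.835] (np.float64(0.0001836361845319335), np.float64(-0.2532628117172902))
0.12 False 0.11870209296791227 [-1.01  -2.249 -1.565] 0.10270421700074564
0.25 False 0.2486502915898932 [-2.76  -3.969 -0.322] 0.10333529667695573
0.38 False 0.378004095694037 [-2.607 -5.248  1.206] 0.10298998786703262
0.5 False 0.49763995426822494 [-3.818 -5.102  1.737] 0.10151486699556128
0.6 False 0.5969847220522656 [-4.777 -5.019  3.143] 0.10000308079328292
0.7 False 0.6963362396708314 [-4.396 -6.824  5.006] 0.1063836833227742
0.8 False 0.7968377766236551 [-4.824 -6.779  7.305] 0.1039906090100259
0.88 False 0.8771072600970303 [-4.852 -7.267  8.392] 0.1063178526945546
17.15
```

View pics/s3.png

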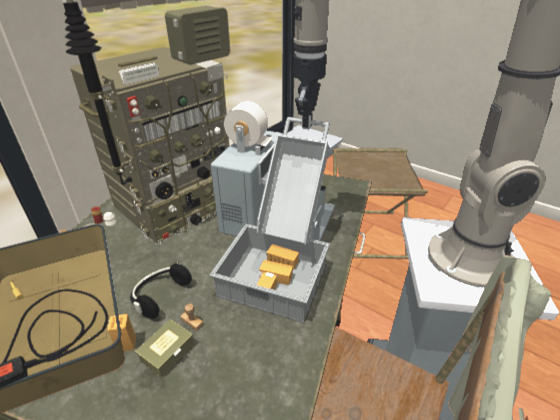

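The tray is tipped up and empty. All three cartons are in the tote, around (283,256), (276,271) and (267,281). Lowering now.

```bash
python3 - <<'E'
from h import *
np.set_printoptions(precision=3,suppress=True)
for t in (.75,.62,.5,.38,.25,.12,.04,0):
    st=robot.line_to(bar(t),velocity=.08,f_stop=30); s=robot.sense(); print(t,st,tilt_now(),s["contact_force"])
    if st: break
robot.gripper_to(.45)
p=np.array(robot.sense()["tool_pos"])
robot.line_to([p[0],p[1],.32],velocity=.15)
robot.pause(.5)
s=robot.sense(); print(s["time_s"],s["contact_force"],s["finger_gap"])
im,d,c=grab("side","s4.png"); 
for q in ("carton_1_mid","tote","tray_bar","tray_lip"):
    for x in robot.tip_of(q,"side")[:4]: w=world(c,d,x["point"]); print(q,np.array(x["point"]),round(x["p"],2),w,toL(w))
r,P=tote("top",c0=L(0,.099,0)[:2]); print("tote",r,toL(np.array(r[0])/1000))
hsv=cv2.cvtColor(im,cv2.COLOR_RGB2HSV); Ps=cloud("side")[1]
m=cv2.inRange(hsv,(8,140,120),(25,255,255))>0; m&=(np.hypot(Ps[...,0]-.5,Ps[...,1]-.14)<.2); Q=Ps[m]; print("orange",m.sum(),np.nanpercentile(Q,[1,50,99],axis=0))
E
```

```text
0.75 False 0.7460776640110108 [-4.537 -5.564  6.753]
0.62 False 0.6168862361079052 [-4.016 -5.881  4.032]
0.5 False 0.4976008247873074 [-2.682 -5.578  3.022]
0.38 False 0.3784363795789938 [-2.869 -4.48   2.137]
0.25 False 0.2498011273357067 [-3.428 -3.788  1.671]
0.12 False 0.1199860098600024 [-2.767 -3.799 -0.711]
0.04 False 0.03930487573090756 [-2.292 -4.605 -0.635]
0 False -9.500315500977907e-05 [-2.965 -4.405 -1.349]
23.4917 [0.011 0.338 0.289] 0.4510221065508503
carton_1_mid [278.2 259.2] 0.69 [0.493 0.094 0.025] (np.float64(0.005864994946797542), np.float64(0.04973538072015481))
tote [312.9 168.3] 0.58 [ 0.424 -0.148  0.153] (np.float64(-0.0068500906127241835), np.float64(-0.2023397875263857))
tray_bar [316.8 167.5] 0.74 [ 0.413 -0.149  0.156] (np.float64(-0.017177589197579828), np.float64(-0.20541086833139577))
tray_lip [279.3 229.9] 0.93 [0.491 0.081 0.11 ] (np.float64(0.0073772892013655), np.float64(0.03653649649161293))
tray_lip [259.3 286.8] 0.47 [0.516 0.235 0.074] (np.float64(-0.002997056143028392), np.float64(0.1925687801373337))
tote ((501.39947509765625, 141.68280029296875), (198.8762969970703, 228.49185180664062), 76.66859436035156) (np.float64(0.003676943725891651), np.float64(0.09784181987109176))
orange 691 [[ 0.324  0.065 -0.255]
 [ 0.483  0.1    0.035]
 [ 0.523  0.194  0.041]]
```

View pics/s4.png

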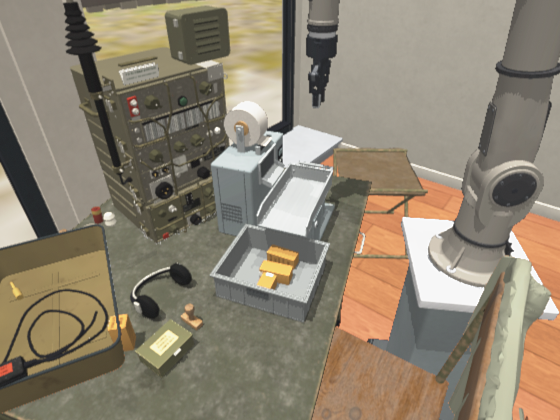

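The cartons lie flat in the tote (tops at z≈0.04), the tote is home at (4, 98) mm, the tray is down, the bystanders haven't moved and the gripper is clear.

```bash
python3 -c "
from station import robot
print(robot.close_job())"
```

```text
the job is handed in; nothing more can be done
None
```

The job is handed in at about 23.5 s of the 58 s allowed: the tote is squarely home, all three cartons lie in it, the tray is back on its rest, and the gripper is clear; the interface returned no verdict.

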